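# Stand the slide case and close the sample tub

## Robot

A 6-joint arm with a two-finger parallel gripper is mounted at the origin on the work surface. World frame = base frame: x ahead of the robot, y to its left, z up, the work surface at z = 0. Lengths are in mm, angles in rad, forces in N, time in s.
With the tool pointing down it reaches from about 250 to 800 mm from the base axis. Payload 8.5 kg.
Tool frame: the origin (TCP) lies at the very end of the fingers, on their centre line; the grasp point (between the pads) lies 19 mm behind it; z points along the fingers, y is the line along which they close (so a half turn about z gives the same grasp; the last joint's range is limited). The gripper opens to 85 mm and grips with 20 to 120 N. Pads are 22 mm wide; open, the fingers measure 114 mm over their backs; the gripper's body (76 mm by 85 mm) begins 54 mm behind the grasp point. The pads swing forward as they close: fully open they stand 13 mm farther back than shut.
Start: joints at [0, 0.238, -0.013, 1.319, 0, 1.571], TCP at [524.956, -0, 231.276] pointing down, gripper open.
Joint ranges: [-2.66, 2.66], [-1.03, 1.9], [-1.14, 1.46], [-1.82, 2.27], [-1.45, 1.34], [-3.14, 3.14]. Speed limits (rad/s): [2.22, 2.22, 2.79, 3.14, 3.14, 3.14].

## Interface

Orientations are given as [roll, pitch, yaw] about the fixed x, y, z axes, in that order (R = Rz(yaw) Ry(pitch) Rx(roll)).
In Python, from cell import telemetry, optics, workorder gives the robot as it stands. The module is installed in compiled form; this text tells all that it offers.
- The arm moves only by the tool arm_command, never from a script. Its argument "increments" is a list of rows, each a list of 7 numbers: the shift along the world's x, y, z in cm, then the turn, a rotation vector about the world's x, y, z in degrees, then the finger opening in cm, from 0 to 8.54. In form: [[tx, ty, tz, rx, ry, rz, hand], ...]. A call has 1 to 5 rows; each row is the pose to reach, as a shift and turn from the pose commanded when the call began; what a row does not reach only later rows make up. A row lasts 1/10 s, in which the tool goes at most 50 mm and 8.59 degrees, less where a joint would pass 70% of its speed; a pose out of reach is approached as far as the arm can. A call with a gripper value outside its range is refused whole. The fingers move at their own pace and stop on an object; the grip force is fixed at half the most. Time passes only in rows, so rows that repeat a pose let the fingers close. It gives the time, the measured TCP pose, the force, the opening and the grip force at its end, in the units of the state.
- telemetry.observe(): the state, without advancing time (a new reading comes with each control period).
- optics.grab_frame(name): name is "scene" or "side" or "wrist"; returns a dict with "img" (384x512x3 uint8, blue, green, red), "z_map" (384x512 float32, mm along the optical axis (not along the pixel's ray), 0 where there is no reading), "camera_matrix" (3x3 intrinsics, pixels), "pose" (4x4, takes a point from camera to world coordinates). Camera axes: x right, y down, z forward; pixel columns grow to the right and rows downward; lengths in mm; the calibration is good to about 2 mm. The wrist camera is an equidistant fisheye: a pixel r from the principal point sees the ray r / f radians off the axis. A picture is of the moment at which its call begins.
- workorder.job_done(): hands the job in; it is judged then, once.
Trained networks look in the newest picture that a camera, given by its name, has taken for a name from the list of things; names that differ only in an ending like _2 or _b are one class to them, and where a whole thing is asked for, a point or a joint stands for the part that bears it (a point fixed in the world has none). Each returns a list of dicts, best first, with "conf" (0 to 1); they miss things now and then, are a little off and sometimes report something else, mostly with a low value. They report only what shows in the picture. A call takes as long as a camera call.
- optics.search_frame(camera, target): "pixel" ([column, row] in pixels, amid what is visible of it).
The state is a dict: "t": time; "q": joint angles; "dq": joint speeds; "tau": joint torques, N m; "position": TCP position; "eef_rot": TCP orientation; "contact_force": force on the tool from outside, world axes, zero at the start; "wrist_torque": the same for the moment, N m; "grip_width": finger opening in mm; "finger_force": force on a finger pad.
Only numpy, scipy, OpenCV 4.12 (cv2) and the standard library are available. Lean on these libraries where they do the work, as an engineer would, in place of code of your own. Each camera call takes 0.05 s, during which the arm holds its last target. There are 200 camera calls.

## Task

Make the finished samples ready for storage: press the loose yellow lid of the white sample tub down until it is fully seated and level all round, and stand the blue slide case, which lies flat on the bench, upright on one of its short edges (either one) in the middle of the green mat, its broad faces parallel with the mat's long sides. Leave the other things on the bench where they are.

Things in the scene. Friction and masses are not known exactly. Their poses are not given: they have to be found in the camera images.
- slide_case: loose blue plastic slide case, a flat closed box 110 mm long (its x) x 60 mm wide (its y) x 26 mm thick (its z), about 0.2 kg, white label on the top face, thin black seam round its sides. It starts lying flat on the bench. Origin: centre of its underside as it lies.
- case_center (a point): centre of the slide case, 13 mm above its origin along its z; same axes as the case: x along its length, y across its width, z through its thickness. Stands on a short edge when x is vertical.
- mat: flat green rectangular mat fixed on the bench, 85 mm (its x) x 115 mm (its y) x 4 mm thick. Origin: centre of its underside.
- mat_top (a point): centre of the mat's upper face, 4 mm above the bench; axes of the mat (y along its long sides).
- tub: white round sample tub fixed upright on the bench, 104 mm outside diameter, 70 mm high, 6 mm wall, with four small grey clips below the rim that reach 62 mm from its axis. Origin: centre of its underside, z up.
- tub_rim (a point): centre of the tub's mouth, at rim height, 70 mm above the bench; z up.
- lid: loose yellow round lid: a flat flange 104 mm across and 6 mm thick on top of a plug 88 mm across and 12 mm deep. Origin: centre of the plug's underside, z up. It starts resting level on the sprung clips, plug just entered, flange 7 mm above the rim; a push of about 10 to 15 N at its middle seats it (flange on the rim, plug underside 12 mm below the rim).
- lid_top (a point): centre of the lid's flat top, 18 mm above its origin: about 83 mm above the bench when loose, 76 mm when seated.
- dish: clear round petri dish, 84 mm across, 16 mm high, lying on the bench; a bystander, loose. Origin: centre of its underside.
- yellow_box: closed yellow box 80 x 60 x 35 mm; a bystander, loose. Origin: centre of its underside.
- grid_tray: orange open tray with four compartments, 70 x 60 x 25 mm; a bystander, loose. Origin: centre of its underside.
- tweezers: steel tweezers, 120 mm long, 8 mm high, lying flat; a bystander, loose. Origin: centre of its underside.
- amber_bottle: amber glass bottle, 48 mm across, 95 mm high; a bystander, loose. Origin: centre of its underside.
- vial_jar: glass jar with blue cap, 60 mm across, 70 mm high; a bystander, loose. Origin: centre of its underside.

How it is judged (in metres and radians):
At the end, for the whole second after the job is handed in: Case at rest on the mat on a short edge: within 4 deg of upright, centre within 22 mm of the mat's centre along each mat axis and 50-59 mm above it, width within 15 deg of the mat's long side. Lid: plug underside over 10 mm below the rim, level within 2 deg, within 5 mm of the tub's axis, at rest ((angle between case_center's own x axis and vertical below 0.07 rad or angle between case_center's own x axis and vertical above 3.0716 rad) and x of case_center in the frame of mat_top between -0.022 and 0.022 m and y of case_center in the frame of mat_top between -0.022 and 0.022 m and z of case_center in the frame of mat_top between 0.05 and 0.059 m and angle between the y axis of slide_case and the y axis of mat, either way round below 0.26 rad and contact force between slide_case and mat above 0.5 N and linear speed of each of slide_case, lid below 0.02 m/s and angular speed of slide_case below 0.1 rad/s and z of lid in the frame of tub_rim below -0.01 m and angle between lid's own z axis and vertical below 0.035 rad and horizontal distance between lid and tub below 0.005 m); the robot touches nothing.
It fails at once if another thing on the bench (dish, yellow box, grid tray, tweezers, amber bottle, vial jar) is moved more than 30 mm or tipped over (distance of any of dish, yellow_box, grid_tray, tweezers, amber_bottle, vial_jar from where it was at the start of the episode above 0.03 m or angle between any of dish, yellow_box, grid_tray, tweezers, amber_bottle, vial_jar's own z axis and vertical above 0.5 rad).
It also fails if it takes over 53 s, if anything falls off the work surface, if the arm or the gripper's body presses on something with over 40 N, if the wrist force passes 120 N, or if a joint passes its speed limit or range.

## Working session

There is one attempt and no reset: what is moved stays moved. The work goes in short steps, Python scripts to look and compute and a tool call to move; the robot and the scene stay as the last step left them, time stands still between calls to the robot, and variables do not carry over. Pictures are saved under pics/ and viewed, at most 10 in all, crops included, and the job is handed in when it is done.

Besides the shell and the picture viewer there is one more tool, called after "Request:" as a command line: name --pt "numbers of a row" for each row, then --argument value for the rest. arm_command: Moves the arm, as the interface text tells. Its arguments: {"type":"object","properties":{"increments":{"type":"array","items":{"type":"array","items":{"type":"number"}}}},"required":["increments"]}

```bash
mkdir -p pics; cat > h.py <<'E'
import numpy as np, cv2
from cell import telemetry, optics, workorder
def cloud(f):
    z=f["z_map"];K=f["camera_matrix"];v,u=np.indices(z.shape)
    p=np.stack([(u-K[0,2])/K[0,0]*z,(v-K[1,2])/K[1,1]*z,z],-1)
    P=p@f["pose"][:3,:3].T+f["pose"][:3,3]; P[z==0]=np.nan
    return P
E
python3 - <<'E'
from h import *
ims=[]
for c in("scene","side"):
    f=optics.grab_frame(c); np.savez(c+".npz",**f); ims.append(f["img"])
    P=cloud(f); print(c,f["pose"][:3,3].round())
    for n in ["slide_case","mat","tub","lid","dish","yellow_box","grid_tray","tweezers","amber_bottle","vial_jar"]:
        r=optics.search_frame(c,n)[:1]
        for d in r:
            u,v=map(int,d["pixel"]); print(n,u,v,round(d["conf"],2),P[v,u].round())
    cv2.imwrite(f"pics/{c}0.png",f["img"])
s=telemetry.observe();print(s["t"],s["position"],s["eef_rot"],s["grip_width"])
E
```

```text
scene [1506.  381.  902.]
slide_case 349 226 0.73 [560. 279.  28.]
mat 263 200 0.74 [515. -18.   6.]
tub 200 181 0.71 [ 547. -233.   50.]
lid 198 164 0.9 [ 506. -259.   87.]
dish 287 251 0.66 [714. 135.  17.]
yellow_box 202 225 0.86 [ 723. -133.   36.]
grid_tray 313 191 0.54 [431. 129.  24.]
amber_bottle 399 231 0.66 [565. 420.  62.]
vial_jar 152 165 0.7 [ 527. -436.   52.]
side [ 467. -694.  924.]
slide_case 244 149 0.97 [545. 262.  27.]
mat 246 224 0.78 [514. -20.   4.]
tub 250 312 0.6 [ 489. -305.   57.]
lid 253 287 0.87 [ 503. -259.   85.]
dish 297 171 0.68 [696. 147.  17.]
yellow_box 318 245 0.69 [ 690. -140.   35.]
grid_tray 207 184 0.9 [416. 131.  24.]
tweezers 220 262 0.71 [ 431. -136.   11.]
vial_jar 269 373 0.95 [ 509. -446.   74.]
1.1 [ 5.24964691e+02 -1.17194976e-02  2.31304475e+02] [-3.14153387e+00  1.21575139e-05  1.57079222e+00] 85.25589579348801
```

View pics/scene0.png

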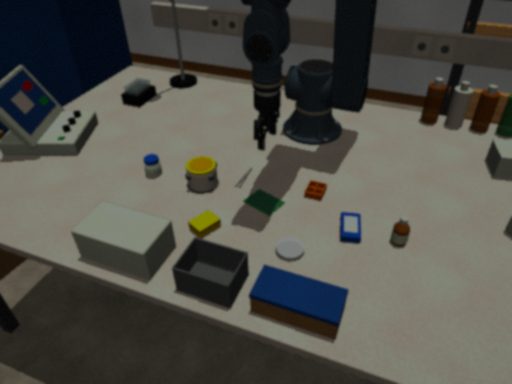

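View pics/side0.png

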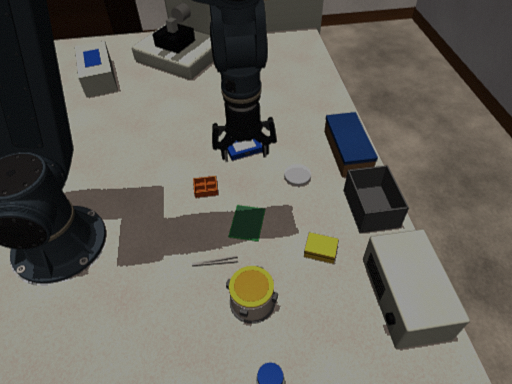

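The scene view shows the case at (349,226), the mat at (263,200) and the tub and lid at (200,172). In the side view the gripper partly hides the case at (244,149). Next I'll measure poses by colour and height.

```bash
cat >> h.py <<'E'
def rect(P,m):
    q=P[m]; q=q[~np.isnan(q[:,0])]; r=cv2.minAreaRect(q[:,:2].astype(np.float32))
    (w,h),a=r[1],r[2]
    if h>w: a+=90
    a=(a+90)%180-90
    return len(q),np.round(r[0],1),np.round([w,h],1),"long axis deg",round(a,1),"z",np.round(np.median(q[:,2]),1)
def near(P,c,r): return np.hypot(P[...,0]-c[0],P[...,1]-c[1])<r
E
python3 - <<'E'
from h import *
for c in("scene","side"):
    f=dict(np.load(c+".npz"));P=cloud(f);hsv=cv2.cvtColor(f["img"],cv2.COLOR_BGR2HSV);H,S,V=[hsv[...,i] for i in range(3)];Z=P[...,2]
    print(c)
    print("case top",rect(P,near(P,(555,275),90)&(Z>22)&(Z<34)))
    print("case blue/any",rect(P,near(P,(555,275),90)&(Z>10)&(Z<34)))
    print("mat",rect(P,near(P,(515,-18),90)&(H>40)&(H<95)&(S>80)))
    m=near(P,(505,-259),75)&(Z>78)&(Z<95); print("lid",rect(P,m))
    q=P[m]; print("lid circ",cv2.minEnclosingCircle(q[:,:2].astype(np.float32)))
    print("tray",rect(P,near(P,(425,130),70)&(Z>15)&(Z<34)),"dish",rect(P,near(P,(705,140),70)&(Z>10)&(Z<34)))
    print("bench",np.nanmedian(Z[near(P,(600,50),40)]))
    print("bottle",rect(P,near(P,(560,420),60)&(Z>40)&(Z<120)))
    print("tweez",rect(P,near(P,(430,-136),80)&(Z>5)&(Z<20)))
    print("ybox",rect(P,near(P,(710,-135),80)&(Z>28)&(Z<45)))
E
```

```text
scene
case top (515, array([547.8, 279.6]), array([115.3,  60.1]), 'long axis deg', 13.0, 'z', np.float64(28.3))
case blue/any (588, array([548. , 279.7]), array([115.8,  60.1]), 'long axis deg', 13.0, 'z', np.float64(27.9))
mat (764, array([523.2,  -8.6]), array([136.2, 110.5]), 'long axis deg', 53.4, 'z', np.float64(7.3))
lid (445, array([ 502.1, -253.6]), array([105. , 102.4]), 'long axis deg', 26.1, 'z', np.float64(85.5))
lid circ ((501.12139892578125, -251.77149963378906), 54.9664306640625)
tray (213, array([410.6, 130.3]), array([77.9, 61.2]), 'long axis deg', 0.6, 'z', np.float64(24.0)) dish (524, array([695.4, 135. ]), array([83.1, 83.3]), 'long axis deg', -4.4, 'z', np.float64(17.9))
bench 4.644388481370811
bottle (298, array([552.4, 424.8]), array([36.7, 47.5]), 'long axis deg', -82.8, 'z', np.float64(66.8))
tweez (142, array([ 427.6, -133.1]), array([145.5, 147.5]), 'long axis deg', -81.0, 'z', np.float64(7.0))
ybox (406, array([ 699.3, -139.8]), array([64. , 84.4]), 'long axis deg', -23.6, 'z', np.float64(36.8))
side
case top (352, array([546.4, 276.6]), array([109.1,  59
[... 251 characters left out ...]
p.float64(5.5))
lid (1479, array([ 499.1, -254.2]), array([102.7, 102.9]), 'long axis deg', -84.7, 'z', np.float64(84.4))
lid circ ((500.1076354980469, -253.4744415283203), 52.83515167236328)
tray (254, array([409.9, 130.5]), array([65.3, 69.9]), 'long axis deg', -0.1, 'z', np.float64(22.8)) dish (460, array([693.9, 136.4]), array([85.1, 80.4]), 'long axis deg', 76.6, 'z', np.float64(17.0))
bench 1.1821541850185895
bottle (0, array([0., 0.]), array([0., 0.]), 'long axis deg', 0.0, 'z', np.float64(nan))
tweez (202, array([ 424.4, -122.7]), array([141.6, 120.9]), 'long axis deg', 39.8, 'z', np.float64(8.2))
ybox (630, array([ 698.5, -141.2]), array([63.1, 79.8]), 'long axis deg', -25.0, 'z', np.float64(35.8))
  return _methods._mean(a, axis=axis, dtype=dtype,
  ret = ret.dtype.type(ret / rcount)
```

```bash
python3 - <<'E'
from h import *
def planefit(f,mask,z0):
    n,l,st,_=cv2.connectedComponentsWithStats(mask.astype(np.uint8)); k=1+st[1:,4].argmax()
    c=max(cv2.findContours((l==k).astype(np.uint8),0,cv2.CHAIN_APPROX_NONE)[0],key=cv2.contourArea)[:,0].astype(float)
    K=f["camera_matrix"]; d=np.c_[(c[:,0]-K[0,2])/K[0,0],(c[:,1]-K[1,2])/K[1,1],np.ones(len(c))]@f["pose"][:3,:3].T; o=f["pose"][:3,3]
    X=o+d*((z0-o[2])/d[:,2])[:,None]
    return X[:,:2].astype(np.float32)
for c in("scene","side"):
    f=dict(np.load(c+".npz"));P=cloud(f);hsv=cv2.cvtColor(f["img"],cv2.COLOR_BGR2HSV);H,S,V=[hsv[...,i] for i in range(3)];Z=P[...,2]
    X=planefit(f,near(P,(515,-18),110)&(H>50)&(H<90)&(S>110),4); print(c,"mat",cv2.minAreaRect(X))
    X=planefit(f,near(P,(502,-254),80)&(H>15)&(H<35)&(S>150)&(Z>70),80 if 0 else 83); print("lid",cv2.minEnclosingCircle(X),cv2.fitEllipse(X))
    X=planefit(f,near(P,(555,275),90)&(Z>22)&(Z<34),26); print("case",cv2.minAreaRect(X))
E
```

```text
scene mat ((519.4539184570312, -14.230224609375), (107.91649627685547, 78.99613952636719), 70.6102066040039)
lid ((504.40338134765625, -250.82546997070312), 55.50775909423828) ((503.82354736328125, -250.93386840820312), (99.28215789794922, 105.65553283691406), 127.73384857177734)
case ((548.9984130859375, 279.901123046875), (117.01353454589844, 60.01256561279297), 13.338032722473145)
side mat ((517.5988159179688, -13.9093017578125), (112.9725570678711, 83.3892593383789), 71.0419692993164)
lid ((499.53692626953125, -253.37550354003906), 51.75039291381836) ((499.083984375, -253.48081970214844), (99.83618927001953, 101.23796844482422), 5.62904691696167)
case ((546.6526489257812, 277.045654296875), (111.22684478759766, 64.77808380126953), 10.514222145080566)
```

Request:
arm_command --pt "-0.5 -5 -2 0 0 0 0" --pt "-1 -10 -4 0 0 0 0" --pt "-1.5 -15 -6 0 0 0 0" --pt "-2 -20 -9 0 0 0 0" --pt "-2.5 -25.3 -12 0 0 0 0"

```text
t: 1.6
position: [502.3, -227.3, 126.3]
eef_rot: [3.141, 0.0, 1.571]
contact_force: [-0.4, 0.2, -0.5]
grip_width: 12.1
finger_force: 0.0
```

Request:
arm_command --pt "0 0 0 0 0 0 0" --pt "0 0 0 0 0 0 0" --pt "0 0 -0.5 0 0 0 0" --pt "0 0 -1.5 0 0 0 0" --pt "0 0 -2 0 0 0 0"

```text
t: 2.1
position: [502.7, -224.3, 106.3]
eef_rot: [-3.141, -0.0, 1.573]
contact_force: [-0.7, 0.9, -0.5]
grip_width: -0.0
finger_force: 0.0
```

Request:
arm_command --pt "-0.1 -1.4 0 0 0 0 0" --pt "-0.25 -2.85 0 0 0 0 0" --pt "-0.25 -2.85 -1 0 0 0 0" --pt "-0.25 -2.85 -1.6 0 0 0 0" --pt "-0.25 -2.85 -1.6 0 0 0 0"

```text
t: 2.6
position: [499.2, -253.7, 89.6]
eef_rot: [-3.14, -0.001, 1.57]
contact_force: [1.0, -0.4, -0.3]
grip_width: -0.0
finger_force: 0.0
```

```bash
python3 - <<'E'
from h import *
f=optics.grab_frame("side");s=telemetry.observe();print(s["position"])
cv2.imwrite("pics/lid1.png",cv2.resize(f["img"][200:340,180:320],None,fx=4,fy=4))
K=f["camera_matrix"];p=np.linalg.inv(f["pose"])@np.r_[s["position"],1];print((K@p[:3])[:2]/p[2])
E
```

```text
[ 499.54989937 -253.70420268   90.14022748]
[251.00665047 284.1683063 ]
```

View pics/lid1.png

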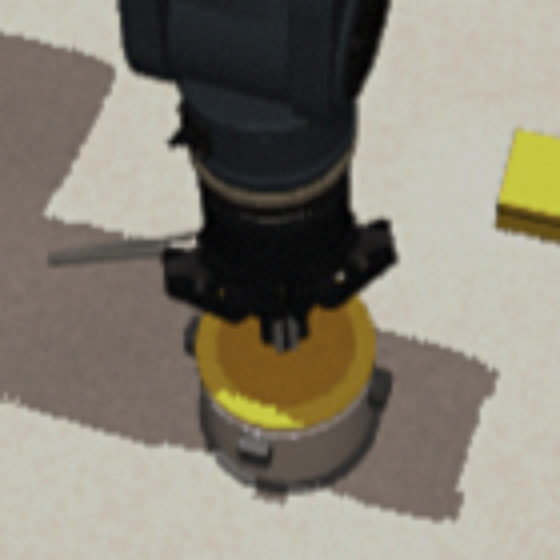

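The shut fingertips at crop (285,348) sit over the middle of the lid, whose edges are at columns 196 and 375. I'll press down now.

Request:
arm_command --pt "0 0 -0.4 0 0 0 0" --pt "0 0 -0.7 0 0 0 0" --pt "0 0 -0.9 0 0 0 0" --pt "0 0 -1.1 0 0 0 0" --pt "0 0 -1.2 0 0 0 0"

```text
t: 3.15
position: [500.5, -254.0, 79.2]
eef_rot: [3.141, 0.0, 1.571]
contact_force: [-0.0, 0.4, 4.1]
grip_width: -0.1
finger_force: 1.9
```

Request:
arm_command --pt "0 0 -0.1 0 0 0 0" --pt "0 0 -0.2 0 0 0 0" --pt "0 0 -0.2 0 0 0 0"

```text
t: 3.45
position: [500.1, -253.9, 76.7]
eef_rot: [-3.141, -0.0, 1.571]
contact_force: [1.1, 0.2, 1.7]
grip_width: 0.5
finger_force: 0.6
```

Request:
arm_command --pt "0 0 -0.1 0 0 0 0" --pt "0 0 -0.15 0 0 0 0" --pt "0 0 -0.15 0 0 0 0"

```text
t: 3.75
position: [500.2, -254.0, 76.1]
eef_rot: [3.141, 0.0, 1.571]
contact_force: [-2.4, 0.9, 10.5]
grip_width: 0.2
finger_force: 5.2
```

Request:
arm_command --pt "0 0 -0.1 0 0 0 0" --pt "0 0 -0.15 0 0 0 0" --pt "0 0 -0.15 0 0 0 0"

```text
t: 4.05
position: [500.2, -254.0, 76.0]
eef_rot: [3.14, 0.001, 1.571]
contact_force: [-6.5, 3.1, 25.0]
grip_width: -0.1
finger_force: 12.4
```

Request:
arm_command --pt "0 0 1.5 0 0 0 0" --pt "0 0 5 0 0 0 3" --pt "0 2 8 0 0 0 8.5" --pt "0.5 6 8 0 0 0 8.5" --pt "1 11 8 0 0 0 8.5"

```text
t: 4.55
position: [510.5, -144.3, 154.5]
eef_rot: [3.14, 0.001, 1.568]
contact_force: [0.9, 0.8, -0.4]
grip_width: 58.0
finger_force: 0.0
```

```bash
python3 - <<'E'
from h import *
for c in("side","scene"):
    f=optics.grab_frame(c);P=cloud(f);h=cv2.cvtColor(f["img"],cv2.COLOR_BGR2HSV);m=near(P,(500,-253),42)&(h[...,0]>15)&(h[...,0]<35)&(h[...,1]>150)
    q=P[m];A=np.c_[q[:,:2]-[500,-253],np.ones(len(q))];k,*_=np.linalg.lstsq(A,q[:,2],rcond=None);print(c,len(q),k)
    b=dict(np.load(c+".npz"));P=cloud(b);h=cv2.cvtColor(b["img"],cv2.COLOR_BGR2HSV);m=near(P,(500,-253),42)&(h[...,0]>15)&(h[...,0]<35)&(h[...,1]>150)
    q=P[m];A=np.c_[q[:,:2]-[500,-253],np.ones(len(q))];k,*_=np.linalg.lstsq(A,q[:,2],rcond=None);print("before",len(q),k)
E
```

```text
side 941 [-3.04189208e-03 -1.50407571e-03  7.74853617e+01]
before 956 [-1.74023236e-03 -3.32038616e-03  8.46000755e+01]
scene 273 [-3.96952833e-03  1.12825716e-02  7.85838253e+01]
before 282 [-2.46985386e-02 -6.06979907e-03  8.55336148e+01]
```

```bash
cat > g.py <<'E'
from h import *
from scipy.spatial.transform import Rotation as R
d=np.deg2rad
def target(az,tilt,s):  # tool z at azimuth az, elevation -tilt from horizontal (tilt>90 = pointing back); s: sign of tool y
    c=np.array([np.cos(d(az)),np.sin(d(az)),0]); z=np.cos(d(tilt))*c-np.array([0,0,np.sin(d(tilt))])
    y=s*np.array([-np.sin(d(az)),np.cos(d(az)),0]); return R.from_matrix(np.c_[np.cross(y,z),y,z])
def cur(s): return R.from_euler("xyz",s["eef_rot"])
E
python3 - <<'E'
from g import *
s=telemetry.observe();print(np.round(s["q"],3),s["position"])
for sg in(1,-1):
  for t in(90,110,120): print(sg,t,(target(13,t,sg)*cur(s).inv()).as_rotvec(degrees=True).round(1))
E
```

```text
[-2.680e-01  2.830e-01 -1.550e-01  1.134e+00  1.000e-03  1.298e+00] [ 509.88478206 -139.67705817  153.82118967]
1 90 [-0.000e+00 -1.000e-01  1.028e+02]
1 110 [ 14.2  17.9 101.6]
1 120 [ 21.3  26.8 100.1]
-1 90 [ -0.1   0.  -77.2]
-1 110 [-17.   13.4 -76.4]
-1 120 [-25.5  20.1 -75.3]
```

Request:
arm_command --pt "0.3 3 1 1.5 1.9 7.1 8.5" --pt "0.6 6 2 3 3.8 14.2 8.5" --pt "0.9 9 3 4.5 5.7 21.3 8.5" --pt "1.2 12 3 6 7.6 28.4 8.5" --pt "1.5 15 3 7.5 9.5 35.5 8.5"

```text
t: 5.15
position: [525.1, 6.5, 183.9]
eef_rot: [-3.024, -0.174, 2.187]
contact_force: [0.5, 0.6, -0.1]
grip_width: 84.7
finger_force: 0.0
```

Request:
arm_command --pt "0.3 3 0 1.5 1.9 7.1 8.5" --pt "0.6 6 0 3 3.8 14.2 8.5" --pt "0.9 9 0 4.5 5.7 21.3 8.5" --pt "1.2 12 0 6 7.6 28.4 8.5" --pt "1.5 15 0 7.5 9.5 35.5 8.5"

```text
t: 5.65
position: [540.1, 156.5, 183.3]
eef_rot: [-3.029, -0.382, 2.81]
contact_force: [-0.4, -0.2, -0.5]
grip_width: 85.2
finger_force: 0.0
```

Request:
arm_command --pt "0.3 3 -1 1.5 1.9 7.1 8.5" --pt "0.6 6 -2 3 3.8 14.2 8.5" --pt "0.9 9 -3 4.5 5.7 21.3 8.5" --pt "1 11 -4 6 7.6 28.4 8.5" --pt "1 11 -5 6 7.6 28.4 8.5"

```text
t: 6.15
position: [549.5, 268.7, 130.7]
eef_rot: [-3.135, -0.522, -2.927]
contact_force: [0.3, 1.2, -0.5]
grip_width: 85.0
finger_force: 0.0
```

```bash
cat >> g.py <<'E'
def need(pos,Rt):
    s=telemetry.observe(); print("t",s["t"],"q",np.round(s["q"],2),"pos",np.round(s["position"],1),"F",np.round(s["contact_force"],1),"w",s["grip_width"])
    print("cm",((np.array(pos)-s["position"])/10).round(2),"deg",(Rt*cur(s).inv()).as_rotvec(degrees=True).round(1))
E
python3 - <<'E'
from g import *
need((549.5,278.5,2),target(13,120,1))
f=optics.grab_frame("scene");P=cloud(f);Z=P[...,2];cv2.imwrite("pics/pre.png",cv2.resize(f["img"][120:280,270:430],None,fx=3,fy=3))
E
```

```text
t 6.15 q [0.41 0.87 0.68 1.9  0.09 0.17] pos [549.5 268.7 130.7] F [ 0.3  1.2 -0.5] w 84.96613428998538
cm [  0.     0.98 -12.87] deg [0.3 0.2 0.5]
```

View pics/pre.png

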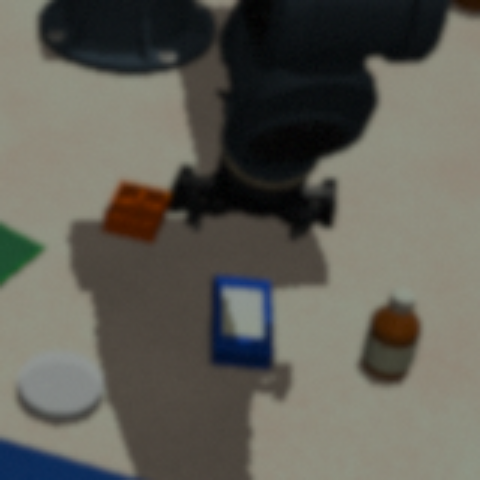

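The open gripper is above and behind the case, which is clear of the tray at crop (135,210) and the bottle at (390,335). I'll descend.

Request:
arm_command --pt "0 0.5 -3 0 0 0 8.5" --pt "0 1 -6 0 0 0.5 8.5" --pt "0 1 -9 0 0 0.5 8.5" --pt "0 1 -11 0 0 0.5 8.5" --pt "0 1 -12 0 0 0.5 8.5"

```text
t: 6.7
position: [549.5, 274.1, 12.5]
eef_rot: [-3.133, -0.52, -2.93]
contact_force: [-0.3, -0.3, 0.1]
grip_width: 84.9
finger_force: 0.0
```

```bash
python3 - <<'E'
from g import *
need((549.5,278.5,2),target(13,120,1))
f=optics.grab_frame("scene");cv2.imwrite("pics/pre2.png",cv2.resize(f["img"][160:270,290:420],None,fx=5,fy=5))
E
```

```text
t 6.7 q [0.42 0.93 0.51 1.67 0.09 0.18] pos [549.5 274.1  12.5] F [-0.3 -0.3  0.1] w 84.88345195142182
cm [-0.    0.44 -1.05] deg [0.4 0.3 0.6]
```

View pics/pre2.png

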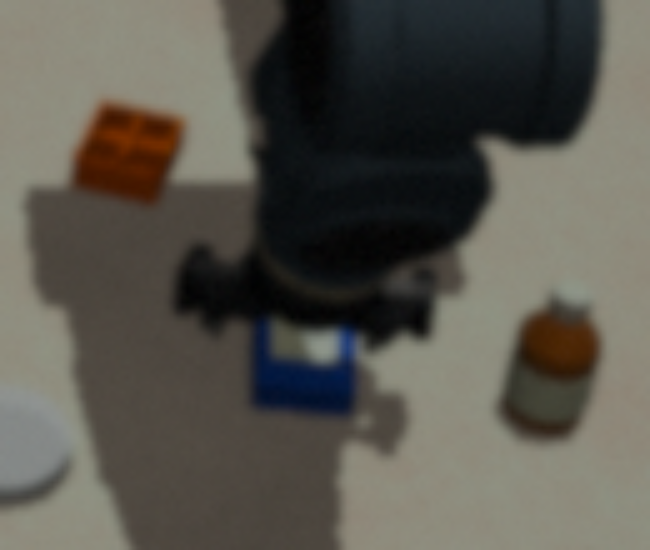

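Both fingers straddle the case, with its edges at 253 and 355 and the fingers outside them. I'll lower the last bit and close.

Request:
arm_command --pt "0 0.4 -0.5 0.4 0.3 0.6 8.5" --pt "0 0.4 -1 0.4 0.3 0.6 8.5" --pt "0 0.4 -1 0.4 0.3 0.6 5" --pt "0 0.4 -1 0.4 0.3 0.6 4" --pt "0 0.4 -1 0.4 0.3 0.6 4"

```text
t: 7.25
position: [550.6, 280.0, 4.7]
eef_rot: [3.14, -0.52, -2.911]
contact_force: [1.0, -0.6, 3.6]
grip_width: 58.9
finger_force: 66.3
```

Request:
arm_command --pt "0 0 0 0 0 0 4" --pt "0 0 0 0 0 0 4" --pt "0 0 0 0 0 0 4"

```text
t: 7.55
position: [550.6, 280.0, 4.7]
eef_rot: [3.139, -0.52, -2.911]
contact_force: [2.4, 0.9, 6.1]
grip_width: 58.8
finger_force: 66.3
```

Request:
arm_command --pt "0 0 1 0 0 0 4" --pt "0 0 4 0 0 0 4" --pt "0 0 8 0 0 0 4" --pt "0 0 12 0 0 0 4" --pt "0 -1 16 0 0 0 4"

```text
t: 8.05
position: [549.4, 270.5, 165.5]
eef_rot: [3.14, -0.522, -2.91]
contact_force: [0.4, 0.3, -1.7]
grip_width: 58.8
finger_force: 65.3
```

```bash
cat >> g.py <<'E'
R0=R.from_euler("xyz",[3.139,-.52,-2.911]); off=R0.inv().apply(np.array([547.5,278,13])-[550.6,280,4.7])
def place(c,az=-19,tilt=30):
    Rt=target(az,tilt,1); need(np.array(c)-Rt.apply(off),Rt)
E
python3 - <<'E'
from g import *
print(off); place((518,-14,160))
f=optics.grab_frame("side"); cv2.imwrite("pics/lift.png",f["img"])
E
```

```text
[ 7.13982497 -1.22434111 -5.47940584]
t 8.05 q [0.41 0.86 0.76 1.98 0.09 0.16] pos [549.4 270.5 165.5] F [ 0.4  0.3 -1.7] w 58.81433021722274
cm [ -2.32 -28.6   -0.21] deg [ -4.7 -90.8 -25.3]
```

View pics/lift.png

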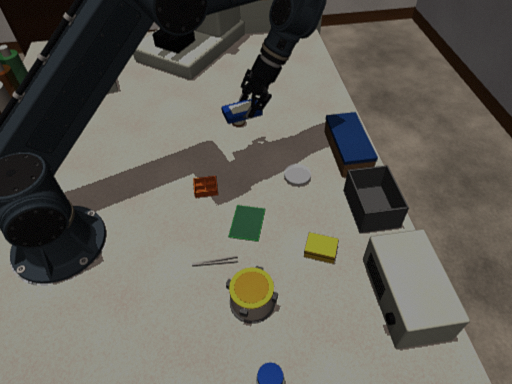

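The case is gripped and lifted, at (238,110), and everything else is in place. Now I'll turn it upright on the way to the mat.

Request:
arm_command --pt "-0.1 -1.9 1 -0.3 -6 -1.7 4" --pt "-0.3 -3.8 2 -0.6 -12.1 -3.4 4" --pt "-0.5 -5.7 3 -1 -18.2 -5.1 4" --pt "-0.6 -7.6 4 -1.3 -24.2 -6.7 4" --pt "-0.8 -9.5 5 -1.6 -30.3 -8.4 4"

```text
t: 8.6
position: [541.7, 173.8, 214.7]
eef_rot: [-3.039, 0.003, -3.091]
contact_force: [0.5, 1.1, -1.2]
grip_width: 58.6
finger_force: 65.3
```

Request:
arm_command --pt "-0.1 -1.9 0 -0.3 -6 -1.7 4" --pt "-0.3 -3.8 0 -0.6 -12.1 -3.4 4" --pt "-0.5 -5.7 0 -1 -18.2 -5.1 4" --pt "-0.6 -7.6 0 -1.3 -24.2 -6.7 4" --pt "-0.8 -9.5 0 -1.6 -30.3 -8.4 4"

```text
t: 9.1
position: [533.2, 78.8, 214.3]
eef_rot: [-3.022, 0.531, 3.047]
contact_force: [1.2, -0.0, -2.5]
grip_width: 58.7
finger_force: 65.3
```

Request:
arm_command --pt "-0.1 -1.9 0 -0.3 -6 -1.7 4" --pt "-0.3 -3.8 0 -0.6 -12.1 -3.4 4" --pt "-0.5 -5.7 0 -1 -18.2 -5.1 4" --pt "-0.6 -7.6 0 -1.3 -24.2 -6.7 4" --pt "-0.8 -9.5 0 -1.6 -30.3 -8.4 4"

```text
t: 9.6
position: [525.5, -12.2, 213.3]
eef_rot: [-3.129, 1.033, 2.826]
contact_force: [1.4, 1.0, -2.6]
grip_width: 58.5
finger_force: 65.4
```

```bash
python3 -c "
from g import *
place((518,-14,160))"
```

```text
t 9.6 q [ 0.26 -0.13 -1.09 -0.34 -0.5   0.32] pos [525.5 -12.2 213.3] F [ 1.4  1.  -2.6] w 58.507851161901
cm [ 0.07 -0.33 -4.99] deg [ 0.1 -0.9 -0.3]
```

```bash
cat >> g.py <<'E'
def face(c):
    # front broad face seen by scene cam; c = expected case centre
    f=optics.grab_frame("scene");P=cloud(f);n=np.array([np.cos(d(-19)),np.sin(d(-19)),0]);y=np.array([-n[1],n[0],0])
    Q=P-np.array(c); a,b,z=Q@n,Q@y,Q[...,2]
    m=(abs(a-13)<14)&(abs(b)<24)&(abs(z)<45); q=np.c_[b[m],z[m],a[m]]
    for _ in range(3):
        k,*_=np.linalg.lstsq(np.c_[q[:,:2],np.ones(len(q))],q[:,2],rcond=None);r=q[:,2]-np.c_[q[:,:2],np.ones(len(q))]@k;q=q[abs(r)<max(3,2*np.median(abs(r)))]
    print("n",len(q),"yaw deg",-np.rad2deg(k[0]).round(1),"lean deg",np.rad2deg(k[1]).round(1),"face at",k[2].round(1))
    bl=(abs(a)<30)&(abs(b)<50)&(abs(z)<75)&(f["img"][...,0]>1.6*f["img"][...,2]+10)
    print("b range",np.percentile(b[bl],[2,98]),"z range",np.percentile(z[bl],[2,98]))
    return f
E
python3 -c "
from g import *
s=telemetry.observe();c=s['position']+cur(s).apply(off);print(c);f=face(c)
cv2.imwrite('pics/up.png',cv2.resize(f['img'][90:230,190:340],None,fx=4,fy=4))"
```

```text
[517.19806351 -10.72029459 209.99994961]
n 271 yaw deg -0.3 lean deg 0.6 face at 13.1
b range [-21.45163373  31.45746457] z range [-43.9176454   57.85153534]
```

View pics/up.png

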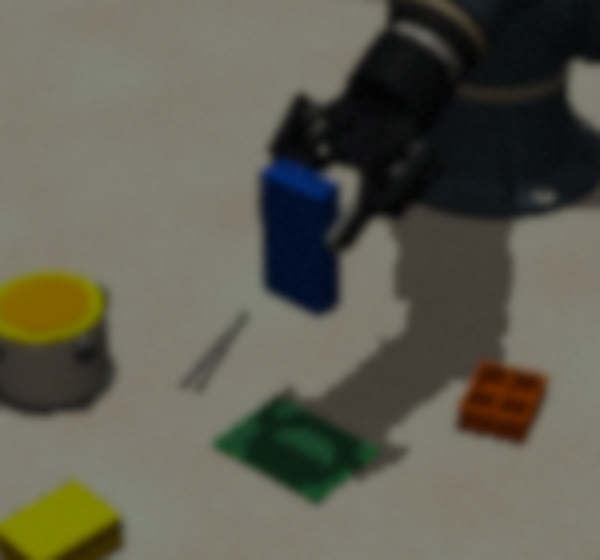

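The case hangs upright at crop (300,235) above the mat at (300,445), within 1° of upright. I'll descend.

Request:
arm_command --pt "0.1 -0.2 -2 0 -0.5 0 4" --pt "0.1 -0.3 -5 0 -0.8 0 4" --pt "0.1 -0.3 -8 0 -0.8 0 4" --pt "0.1 -0.3 -11 0 -0.8 0 4" --pt "0.1 -0.3 -13.5 0 -0.8 0 4"

```text
t: 10.15
position: [567.2, 5.9, 115.8]
eef_rot: [-3.108, 0.993, 2.821]
contact_force: [-0.1, 0.2, -2.0]
grip_width: 58.7
finger_force: 66.1
```

```bash
python3 -c "
from g import *
place((518,-14,59))"
```

```text
t 10.15 q [ 0.29  0.22 -1.14 -0.68 -0.53  0.37] pos [567.2   5.9 115.8] F [-0.1  0.2 -2. ] w 58.65970549109432
cm [-4.09 -2.14 -5.33] deg [-0.  -3.3  1. ]
```

Joint 3 is at its limit, so the mat centre can't be reached at this tilt. I'll stand the case upright on the bench just beyond the mat, then regrip it from above with the tool pointing down.

```bash
python3 -c "
from g import *
place((588,-16,57))"
```

```text
t 10.15 q [ 0.29  0.22 -1.14 -0.68 -0.53  0.37] pos [567.2   5.9 115.8] F [-0.1  0.2 -2. ] w 58.65970549109432
cm [ 2.91 -2.34 -5.53] deg [-0.  -3.3  1. ]
```

Request:
arm_command --pt "1.5 -1.2 0 0 -1.6 0.5 4" --pt "2.9 -2.3 0 0 -3.3 1 4" --pt "2.9 -2.3 -2 0 -3.3 1 4" --pt "2.9 -2.3 -4 0 -3.3 1 4" --pt "2.9 -2.3 -4 0 -3.3 1 4"

```text
t: 10.65
position: [614.0, -11.6, 83.6]
eef_rot: [-3.129, 1.025, 2.81]
contact_force: [0.7, 0.3, -2.1]
grip_width: 58.8
finger_force: 65.9
```

```bash
python3 -c "
from g import *
place((588,-16,55))
s=telemetry.observe();c=s['position']+cur(s).apply(off);print(c);f=face(c)"
```

```text
t 10.65 q [ 0.21  0.41 -1.14 -0.93 -0.47  0.3 ] pos [614.  -11.6  83.6] F [ 0.7  0.3 -2.1] w 58.83321004199175
cm [-1.77 -0.59 -2.51] deg [-0.1 -1.3  0.6]
[605.67510506  -9.97457575  80.31600193]
n 241 yaw deg -0.6 lean deg 1.5 face at 13.1
b range [-21.54852824  31.76581623] z range [-43.88035529  58.31075227]
```

Request:
arm_command --pt "0.5 0 -1 -0.1 -1.4 0.6 4" --pt "1 0 -1.8 -0.1 -1.4 0.6 4" --pt "1 0 -2.2 -0.1 -1.4 0.6 4" --pt "1 0 -2.4 -0.1 -1.4 0.6 4" --pt "1 0 -2.4 -0.1 -1.4 0.6 4"

```text
t: 11.2
position: [631.0, -9.6, 65.4]
eef_rot: [-3.141, 1.046, 2.806]
contact_force: [-0.2, 0.6, -1.8]
grip_width: 58.7
finger_force: 66.1
```

```bash
python3 -c "
from g import *
place((608,-10,55))
s=telemetry.observe();c=s['position']+cur(s).apply(off);print(c);f=face(c)"
```

```text
t 11.2 q [ 0.2   0.51 -1.14 -1.06 -0.46  0.29] pos [631.   -9.6  65.4] F [-0.2  0.6 -1.8] w 58.73955798293049
cm [-1.47 -0.19 -0.7 ] deg [-0.  -0.1  0.2]
[622.73089225  -8.03514528  61.9648578 ]
n 241 yaw deg -0.8 lean deg 0.4 face at 13.2
b range [-22.04780295  31.36387327] z range [-44.40176394  58.53351392]
```

Request:
arm_command --pt "0.8 0 -0.2 0 0 0 4" --pt "1 0 -0.5 0 0 0 4" --pt "1 0 -0.7 0 0 0 4" --pt "1 0 -0.8 0 0 0 4" --pt "1 0 -0.8 0 0 0 4"

```text
t: 11.75
position: [642.3, -9.7, 58.9]
eef_rot: [3.138, 1.05, 2.802]
contact_force: [-2.4, 1.2, 9.6]
grip_width: 59.0
finger_force: 67.2
```

```bash
python3 -c "
from g import *
place((633,-8,55))
s=telemetry.observe();c=s['position']+cur(s).apply(off);print(c);f=face(c)"
```

```text
t 11.75 q [ 0.2   0.54 -1.12 -1.08 -0.46  0.29] pos [642.3  -9.7  58.9] F [-2.4  1.2  9.6] w 58.984688961132804
cm [-0.1   0.01 -0.05] deg [-0.   0.2  0.3]
[634.05142674  -8.08976191  55.47917822]
n 246 yaw deg -0.6 lean deg -0.1 face at 13.1
b range [-22.076339    31.43014924] z range [-43.84749931  58.50183457]
```

Request:
arm_command --pt "0 0 0 0 0 0 6.4" --pt "0 0 0 0 0 0 7.5" --pt "0 0 0 0 0 0 8.5" --pt "0 0 0 0 0 0 8.5" --pt "0 0 0 0 0 0 8.5"

```text
t: 12.3
position: [641.1, -9.8, 56.9]
eef_rot: [-3.141, 1.045, 2.806]
contact_force: [-0.0, -0.3, 0.0]
grip_width: 84.9
finger_force: 0.0
```

```bash
python3 -c "
from g import *
print(telemetry.observe()['grip_width'],telemetry.observe()['position']);f=face((634,-8,55))"
```

```text
84.92065535724335 [641.10955664  -9.75723298  56.92532722]
n 253 yaw deg 0.2 lean deg 0.3 face at 12.4
b range [-22.24229033  31.66620652] z range [-43.25235681  59.07628031]
```

Request:
arm_command --pt "0.2 0 2 0 0 0 8.5" --pt "0.3 0 4 0 0 0 8.5" --pt "0.3 0 6 0 0 0 8.5" --pt "0.3 0 8 0 0 0 8.5" --pt "0.3 0 10 0 0 0 8.5"

```text
t: 12.85
position: [643.9, -9.8, 157.8]
eef_rot: [-3.141, 1.045, 2.806]
contact_force: [0.2, -1.2, -0.9]
grip_width: 85.4
finger_force: 0.0
```

Request:
arm_command --pt "0 0 3 0 0 0 8.5" --pt "0 0 6 0 0 0 8.5" --pt "0 0 8 0 0 0 8.5"

```text
t: 13.15
position: [644.3, -9.7, 239.8]
eef_rot: [3.139, 1.048, 2.804]
contact_force: [0.8, 0.5, -0.3]
grip_width: 85.1
finger_force: 0.0
```

```bash
python3 -c "
from g import *
need((634,-8,150),target(-19,90,1));f=face((634,-8,55))
Rt=target(-19,80,1);need((634,-8,150),Rt)
cv2.imwrite('pics/st.png',cv2.resize(f['img'][100:240,180:340],None,fx=4,fy=4))"
```

```text
t 13.15 q [ 0.2   0.04 -0.87 -0.32 -0.45  0.29] pos [644.3  -9.7 239.8] F [ 0.8  0.5 -0.3] w 85.10516108644
cm [-1.03  0.17 -8.98] deg [19.6 56.7  0.3]
n 240 yaw deg -0.8 lean deg -0.1 face at 12.4
b range [-20.73141187  32.05648805] z range [-43.61257403  58.8114524 ]
t 13.2 q [ 0.2   0.04 -0.87 -0.32 -0.45  0.29] pos [645.5  -9.6 243.4] F [1.8 0.3 4.5] w 85.27139550859322
cm [-1.15  0.16 -9.34] deg [16.3 47.6  0.3]
```

Request:
arm_command --pt "-0.2 0 0 2.45 7.1 0 8.5" --pt "-0.4 0 0 4.9 14.2 0 8.5" --pt "-0.6 0 0 7.35 21.3 0 8.5" --pt "-0.8 0.1 0 9.8 28.4 0.1 8.5" --pt "-1 0.2 0 12.2 35.5 0.2 8.5"

```text
t: 13.7
position: [633.5, -7.6, 237.7]
eef_rot: [-3.14, 0.446, 2.81]
contact_force: [0.6, -0.2, -0.8]
grip_width: 85.0
finger_force: 0.0
```

Request:
arm_command --pt "0 0 -2 2.45 7.1 0 8.5" --pt "0 0 -4 4.9 14.2 0 8.5" --pt "0 0 -6 7.35 21.2 0 8.5" --pt "0 0 -8 7.35 21.2 0.1 8.5" --pt "0 0 -9 7.35 21.2 0.1 8.5"

```text
t: 14.2
position: [634.3, -8.3, 142.9]
eef_rot: [-3.139, 0.054, 2.811]
contact_force: [-0.6, 1.8, -0.8]
grip_width: 85.0
finger_force: 0.0
```

```bash
python3 -c "
from g import *
need((633.5,-8,90),target(-19,90,1));f=optics.grab_frame('side')
P=cloud(f);m=near(P,(634,-8),45)&(P[...,2]>100)&(P[...,2]<120)&(f['img'][...,0]>1.6*f['img'][...,2]+10);print(rect(P,m))"
```

```text
t 14.2 q [-0.    0.43  0.03  1.13 -0.02  0.33] pos [634.3  -8.3 142.9] F [-0.6  1.8 -0.8] w 85.02341868915877
cm [-0.08  0.03 -5.29] deg [ 1.2  2.9 -0.1]
(98, array([633.,  -9.]), array([59.3, 24.3]), 'long axis deg', 74.2, 'z', np.float64(109.8))
```

Request:
arm_command --pt "-0.1 0 -1 0.6 1.5 0 8.5" --pt "-0.1 0 -2 1.2 2.9 0 8.5" --pt "-0.1 0 -4 1.2 2.9 0 8.5" --pt "-0.1 0 -6 1.2 2.9 0 8.5" --pt "-0.1 0 -6.8 1.2 2.9 0 8.5"

```text
t: 14.75
position: [632.7, -7.7, 77.6]
eef_rot: [3.14, 0.002, 2.812]
contact_force: [-0.5, -0.6, 0.2]
grip_width: 85.1
finger_force: 0.0
```

Request:
arm_command --pt "0 0 0 0 0 0 7.5" --pt "0 0 0 0 0 0 6.5" --pt "0 0 0 0 0 0 5.5" --pt "0 0 0 0 0 0 4" --pt "0 0 0 0 0 0 4"

```text
t: 15.25
position: [634.6, -7.7, 80.4]
eef_rot: [3.138, 0.007, 2.812]
contact_force: [0.7, 1.1, 7.0]
grip_width: 58.8
finger_force: 65.7
```

Request:
arm_command --pt "0 0 0 0 0 0 4" --pt "0 0 1 0 0 0 4" --pt "0 0 3 0 0 0 4" --pt "0 0 4 0 0 0 4" --pt "0 0 4 0 0 0 4"

```text
t: 15.75
position: [634.5, -7.8, 120.7]
eef_rot: [3.138, 0.007, 2.812]
contact_force: [0.2, 0.6, -2.2]
grip_width: 59.2
finger_force: 65.0
```

```bash
python3 -c "
from g import *
need((518,-14,118),target(-19,90,1));f=face((634,-8,93))"
```

```text
t 15.75 q [-0.01  0.47  0.05  1.14  0.    0.32] pos [634.5  -7.8 120.7] F [ 0.2  0.6 -2.2] w 59.19204490986813
cm [-11.65  -0.62  -0.27] deg [-0.   0.4 -0.1]
n 260 yaw deg 0.1 lean deg -0.1 face at 12.8
b range [-23.63296238  30.96569388] z range [-42.09300387  61.11318826]
```

Request:
arm_command --pt "-3 -0.2 0 0 0 0 4" --pt "-6 -0.3 0 0 0 0 4" --pt "-9 -0.5 0 0 0 0 4" --pt "-11.6 -0.6 0 0 0.4 0 4" --pt "-11.6 -0.6 -1 0 0.4 0 4"

```text
t: 16.3
position: [514.4, -13.9, 108.9]
eef_rot: [-3.141, -0.004, 2.812]
contact_force: [-0.3, 0.5, -2.6]
grip_width: 58.9
finger_force: 65.3
```

Request:
arm_command --pt "0 0 -1 0 0 0 4" --pt "0 0 -1.8 0 0 0 4" --pt "0 0 -2.2 0 0 0 4" --pt "0 0 -2.5 0 0 0 4" --pt "0 0 -2.6 0 0 0 4"

```text
t: 16.8
position: [518.3, -13.8, 84.2]
eef_rot: [3.141, -0.001, 2.812]
contact_force: [-6.7, 0.7, 28.3]
grip_width: 59.2
finger_force: 68.8
```

```bash
python3 -c "
from g import *
need((518,-14,84.4),target(-19,90,1));f=face((518,-14,59))
cv2.imwrite('pics/pl.png',cv2.resize(f['img'][100:240,180:340],None,fx=4,fy=4))"
```

```text
t 16.8 q [-0.03  0.32 -0.29  0.96  0.    0.3 ] pos [518.3 -13.8  84.2] F [-6.7  0.7 28.3] w 59.16391239061645
cm [-0.03 -0.02  0.02] deg [-0.  -0.1 -0.1]
n 224 yaw deg 0.2 lean deg 0.7 face at 11.8
b range [-26.92493631  30.9888648 ] z range [-53.49153584  58.94683077]
```

View pics/pl.png

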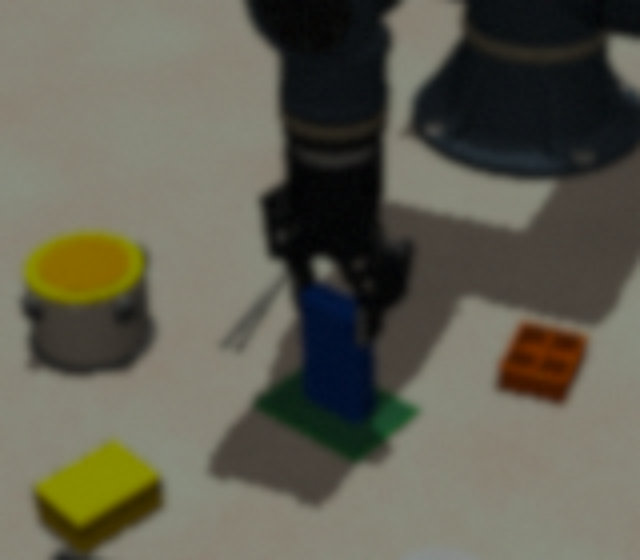

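The case stands on the mat, its base at crop (340,410), and presses with 28 N. I'll ease off, release and rise.

Request:
arm_command --pt "0 0 0.15 0 0 0 4" --pt "0 0 0.15 0 0 0 6.4" --pt "0 0 0.15 0 0 0 7.5" --pt "0 0 0.15 0 0 0 8.5" --pt "0 0 0.15 0 0 0 8.5"

```text
t: 17.35
position: [517.6, -13.8, 84.1]
eef_rot: [-3.142, -0.003, 2.812]
contact_force: [-0.7, 0.5, 0.4]
grip_width: 84.9
finger_force: 0.0
```

Request:
arm_command --pt "0 0 1 0 0 0 8.5" --pt "0 0 4 0 0 0 8.5" --pt "0 0 8 0 0 0 8.5" --pt "0 0 12 0 0 0 8.5" --pt "0 0 16 0 0 0 8.5"

```text
t: 17.85
position: [517.3, -13.8, 246.7]
eef_rot: [3.141, -0.002, 2.812]
contact_force: [0.8, 0.0, -0.1]
grip_width: 85.1
finger_force: 0.0
```

Request:
arm_command --pt "-2 0 1 0 0 0 8.5" --pt "-5 0 2 0 0 0 8.5" --pt "-8 0 2 0 0 0 8.5" --pt "-10 0 2 0 0 0 8.5" --pt "-10 0 2 0 0 0 8.5"

```text
t: 18.35
position: [415.4, -13.8, 265.6]
eef_rot: [3.141, -0.002, 2.812]
contact_force: [0.4, 0.0, 0.1]
grip_width: 84.9
finger_force: 0.0
```

```bash
python3 -c "
from g import *
f=face((518,-14,59))
g=optics.grab_frame('side');P=cloud(g);m=near(P,(518,-14),50)&(P[...,2]>105)&(P[...,2]<125);print(rect(P,m))
m=near(P,(500,-253),40)&(P[...,2]>60);print('lid z',np.median(P[m][:,2]))
cv2.imwrite('pics/fin.png',np.hstack([cv2.resize(f['img'][130:270,140:300],(400,350)),cv2.resize(g['img'][150:340,150:340],(350,350))]))"
```

```text
n 220 yaw deg -0.3 lean deg 0.5 face at 11.8
b range [-23.90254678  31.2240945 ] z range [-52.77207656  58.21740191]
(199, array([516.8, -14.5]), array([58.9, 26.1]), 'long axis deg', 70.5, 'z', np.float64(114.7))
lid z 77.45964553523817
```

View pics/fin.png

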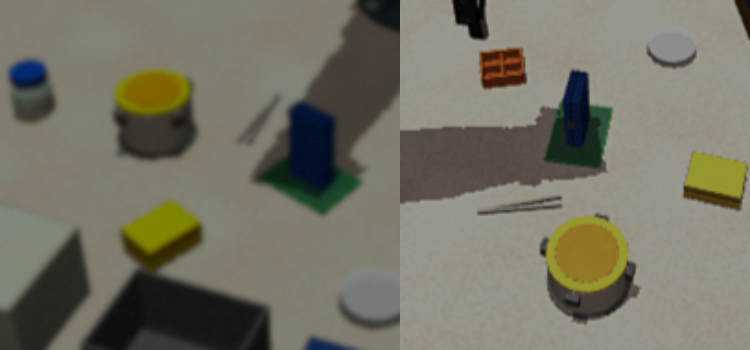

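The case stands upright in the middle of the mat (left half at (312,145), right half at (577,110)). The lid is seated level on the tub.

```bash
python3 -c "
from cell import workorder
print(workorder.job_done())"
```

```text
the job is handed in; nothing more can be done
None
```

I handed the job in at about 18 s: the lid is seated and level, the slide case stands upright within 2 mm of the mat's centre and aligned with its long sides, and nothing else looked disturbed; no verdict came back.

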